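# Make up two shoe-finishing kits

## Robot

A 7-joint arm with a two-finger parallel gripper is mounted at the origin on the work surface. World frame = base frame: x ahead of the robot, y to its left, z up, the work surface at z = 0. Lengths are in mm, angles in rad, forces in N, time in s.
With the tool pointing down it reaches from about 400 to 925 mm from the base axis. Payload 5.6 kg.
Tool frame: the origin (TCP) lies between the finger pads; the fingertips stand 8 mm ahead of it and the grasp point (between the pads) lies 11 mm behind it (env.finger_overhang is the distance from the TCP to the fingertips, in mm); z points along the fingers, y is the line along which they close (so a half turn about z gives the same grasp; the last joint's range is limited). The gripper opens to 85 mm and grips with 20 to 120 N. Pads are 22 mm wide; open, the fingers measure 114 mm over their backs; the gripper's body (76 mm by 85 mm) begins 54 mm behind the grasp point. The pads swing forward as they close: fully open they stand 13 mm farther back than shut.
Start: joints at [-1.168, 0.468, -0.012, 1.603, 0.006, 1.071, -0.056], TCP at [280.306, 586.461, 239.29] pointing down, gripper open.
Joint ranges: [-2.53, 2.53], [-0.31, 2.02], [-1.57, 1.55], [0.28, 2.44], [-1.29, 4.43], [0.15, 1.84], [-2.92, 2.92]. Speed limits (rad/s): [2.57, 2.57, 3.14, 3.14, 3.14, 3.14, 3.14].

## Interface

Orientations are given as a rotation vector (axis times angle).
In Python, from station import env, optics gives the robot as it stands.
- The arm moves only by the tool arm_command, never from a script. Its argument "steps" is a list of rows, each a list of 2 entries, a list of its own where there are three numbers: the shift along the tool's x, y, z in m, then the turn, a rotation vector about the tool's x, y, z in rad. In form: [[[tx, ty, tz], [wx, wy, wz]], ...]. A call has exactly 10 rows; each row is the pose to reach, as a shift and turn from the pose commanded when the call began, along the tool's axes at that moment; what a row does not reach only later rows make up. A row lasts 1/12 s, in which the tool goes at most 41.7 mm and 7.16 degrees, less where a joint would pass 70% of its speed; a pose out of reach is approached as far as the arm can. A call with a gripper value outside its range is refused whole. "grip" is the finger opening in m, from 0 to 0.0854, set as the call begins (left out, the last holds). The fingers move at their own pace and stop on an object; the grip force is fixed at half the most. Time passes only in rows, so rows that repeat a pose let the fingers close, or fill a call up. It gives the time, the measured TCP pose, the force, the opening and the grip force at its end, in the units of the state.
- env.state(): the state, without advancing time (a new reading comes with each control period).
- optics.camera(name): name is "scene" or "top" or "wrist"; returns a dict with "color" (420x560x3 uint8, blue, green, red), "fx", "fy", "cx", "cy" (pixels), "R" (3x3) and "t" (3): a world point X has camera coordinates R X + t. Camera axes: x right, y down, z forward; pixel columns grow to the right and rows downward; lengths in mm; the calibration is good to about 2 mm. A picture is of the moment at which its call begins. There is no depth.
- env.sign_off(): hands the job in; it is judged then, once.
The state is a dict: "t": time; "q": joint angles; "qd": joint speeds; "tau": joint torques, N m; "tool_pos": TCP position; "eef_rot": TCP orientation; "ft_force": force on the tool from outside, world axes, zero at the start; "torque": the same for the moment, N m; "grip_width": opening from 0.0 (shut) to 1.0 (fully open); "grasp_force": force on a finger pad.
Only numpy, scipy, OpenCV 4.12 (cv2) and the standard library are available. Lean on these libraries where they do the work, as an engineer would, in place of code of your own. Each camera call takes 0.05 s, during which the arm holds its last target. There are 200 camera calls.

## Task

Make up two finishing kits from the stock on the steel grid: for the blue tray, the orange sleeve over its post and the jar of blue ink in its round well; for the yellow tray, the green sleeve over its post, the jar of brown ink in its round well and the brown wax block lying flat in its long pocket. Each thing sits fully down in its place, and the glass jars are stood in upright and never dropped. Leave the black ink jar and the black wax block where they stand.

Things in the scene. Friction and masses are not known exactly. Their poses are not given: they have to be found in the camera images.
- blue_tray: Blue plastic kit tray, fixed: 280 mm along its x, 100 mm along y, top face 14 mm above the bench. Origin: centre of underside; z up. On its centre line: steel post at x = -92 mm, 16 mm thick, 28 mm above the top face; round well at x = -8 mm, 67 mm across; long pocket at x = +83 mm, 99 mm along x, 57 mm wide. Well and pocket are 8 mm deep (floor 6 mm above the bench).
- yellow_tray: Yellow plastic kit tray, fixed; shape, sizes and axes exactly as the blue tray's (post at -x, well in the middle, pocket at +x). A sleeve goes over the post and rests on the top face. Fingers that close across a tray (along its y) stay clear of the neighbouring places, which lie along its x.
- orange_sleeve_mid (a point): Orange abrasive sleeve: a rigid drum with orange abrasive outside and a black bushing, standing on end, 61 mm outside diameter, 40 mm high, straight bore 34 mm wide right through. The point is its centre, 20 mm above its foot; z is its axis. All the stock stands on a flat steel grid fixed to the bench, 10 mm high, its items about 100 mm or more apart centre to centre.
- green_sleeve_mid (a point): Green abrasive sleeve: a rigid drum with green abrasive outside and a black bushing, standing on end, 61 mm outside diameter, 40 mm high, straight bore 34 mm wide right through. The point is its centre, 20 mm above its foot; z is its axis.
- blue_jar_mid (a point): Blue ink in a closed round glass jar: blue lid, blue body with a blank white label band; 48 mm diameter, 56 mm high, about 130 g. The point is its centre, 28 mm above its foot; z up. To stand it in a well 8 mm deep, grip it in the upper half.
- brown_jar_mid (a point): Brown ink in a closed round glass jar: brown lid, brown body with a blank white label band; 48 mm diameter, 56 mm high, about 130 g. The point is its centre, 28 mm above its foot; z up. To stand it in a well 8 mm deep, grip it in the upper half.
- black_jar_mid (a point): Black ink in a closed round glass jar: black lid, black body with a blank white label band; 48 mm diameter, 56 mm high, about 130 g. The point is its centre, 28 mm above its foot; z up. To stand it in a well 8 mm deep, grip it in the upper half. Not wanted in either kit.
- brown_wax_mid (a point): Brown wax block, lying flat, with a narrow white paper band round the middle: 80 mm long (its x), 38 mm wide (its y), 40 mm high. The point is its centre, 20 mm above its underside; z up. To lay it in a pocket 8 mm deep, grip it across the width in the upper half.
- black_wax_mid (a point): Black wax block, lying flat, with a narrow white paper band round the middle: 80 mm long (its x), 38 mm wide (its y), 40 mm high. The point is its centre, 20 mm above its underside; z up. To lay it in a pocket 8 mm deep, grip it across the width in the upper half. Not wanted in either kit.

How it is judged (in metres and radians):
At the end, for the whole second after the job is handed in: Each kit item is within 13 mm of the middle of its place along and across its tray, within 4 mm of its seated height, square to 0.12 rad (jars right way up) and at rest; the black jar and black wax are upright within 20 mm of their start (x of orange_sleeve_mid in the frame of blue_tray between -0.105 and -0.079 m and y of orange_sleeve_mid in the frame of blue_tray between -0.013 and 0.013 m and z of orange_sleeve_mid in the frame of blue_tray between 0.03 and 0.038 m and angle between the z axis of orange_sleeve_mid and the z axis of blue_tray, either way round below 0.12 rad and linear speed of each of orange_sleeve, blue_jar, green_sleeve, brown_jar, brown_wax below 0.02 m/s and angular speed of each of orange_sleeve, blue_jar, green_sleeve, brown_jar, brown_wax below 0.2 rad/s and x of blue_jar_mid in the frame of blue_tray between -0.021 and 0.005 m and y of blue_jar_mid in the frame of blue_tray between -0.013 and 0.013 m and z of blue_jar_mid in the frame of blue_tray between 0.03 and 0.038 m and angle between each of blue_jar_mid, brown_jar_mid, black_jar_mid, black_wax_mid's own z axis and vertical below 0.12 rad and x of green_sleeve_mid in the frame of yellow_tray between -0.105 and -0.079 m and y of green_sleeve_mid in the frame of yellow_tray between -0.013 and 0.013 m and z of green_sleeve_mid in the frame of yellow_tray between 0.03 and 0.038 m and angle between the z axis of each of green_sleeve_mid, brown_wax_mid and the z axis of yellow_tray, either way round below 0.12 rad and x of brown_jar_mid in the frame of yellow_tray between -0.021 and 0.005 m and y of brown_jar_mid in the frame of yellow_tray between -0.013 and 0.013 m and z of brown_jar_mid in the frame of yellow_tray between 0.03 and 0.038 m and x of brown_wax_mid in the frame of yellow_tray between 0.07 and 0.096 m and y of brown_wax_mid in the frame of yellow_tray between -0.013 and 0.013 m and z of brown_wax_mid in the frame of yellow_tray between 0.022 and 0.03 m and distance of each of black_jar_mid, black_wax_mid from where it was at the start of the episode below 0.02 m); the robot touches nothing.
It fails at once if the blue glass jar is dropped (falls free faster than 0.6 m/s, about 18 mm) (linear speed of blue_jar above 0.6 m/s and contact force between the fingers and blue_jar below 0.2 N).
It fails at once if the brown glass jar is dropped (falls free faster than 0.6 m/s, about 18 mm) (linear speed of brown_jar above 0.6 m/s and contact force between the fingers and brown_jar below 0.2 N).
It fails at once if the black jar or the black wax block is shifted more than 20 mm or tipped (not (distance of each of black_jar_mid, black_wax_mid from where it was at the start of the episode below 0.02 m and angle between each of black_jar_mid, black_wax_mid's own z axis and vertical below 0.12 rad)).
It also fails if it takes over 120 s, if anything falls off the work surface, if the arm or the gripper's body presses on something with over 40 N, if the wrist force passes 120 N, or if a joint passes its speed limit or range.

## Working session

There is one attempt and no reset: what is moved stays moved. The work goes in short steps, Python scripts to look and compute and a tool call to move; the robot and the scene stay as the last step left them, time stands still between calls to the robot, and variables do not carry over. Pictures are saved under pics/ and viewed, at most 14 in all, crops included, and the job is handed in when it is done.

Besides the shell and the picture viewer there is one more tool, called after "Emit:" as a command line: name --argument value ..., lists and objects as JSON in quotes. arm_command: Moves the arm, as the interface text tells. Its arguments: {"type":"object","properties":{"steps":{"type":"array","items":{"type":"array"}},"grip":{"type":"number"}},"required":["steps"]}

```bash
ls; mkdir -p pics
python3 - <<'E'
from station import env, optics
import cv2
print(env.state())
for n in ("top","scene"):
    c=optics.camera(n); cv2.imwrite(f"pics/{n}0.png",c["color"]); print(n,c["fx"],c["fy"],c["cx"],c["cy"],c["R"],c["t"])
E
```

```text
pics
{'t': 0.0, 'q': array([-1.16801004,  0.4683817 , -0.01162581,  1.60367099,  0.00601664,
        1.07139409, -0.05628839]), 'qd': array([ 1.56710828e-03, -3.07542803e-04, -2.53805049e-03, -1.07485763e-03,
        4.97206790e-04,  6.00367998e-05,  3.06207254e-04]), 'tau': array([-2.38979437e-04, -5.32391024e+01,  2.14168068e-02, -2.51301849e+01,
        1.13459083e-02,  7.66976969e-03,  8.41899265e-06]), 'tool_pos': array([280.06761194, 585.93926844, 238.31579087]), 'eef_rot': array([-6.94431052e-01, -3.06359941e+00,  2.82537870e-03]), 'ft_force': array([-0.10548339,  0.36793184,  0.01321897]), 'torque': array([ 0.0089538 ,  0.05512131, -0.01789547]), 'grasp_force': 0.0, 'grip_width': 0.9982620552596972}
top 443.76769283729567 443.76769283729567 281.8272320002611 208.81538872874228 [[-0.01711806 -0.99985211  0.00165442]
 [-0.99275389  0.01679966 -0.11898525]
 [ 0.11893986 -0.00367923 -0.99289464]] [ -9.89432903 567.83408544 868.31578854]
scene 384.9242135731671 384.9242135731671 282.8969659808642 210.3952733235972 [[ 0.54861939  0.83593159  0.0153343 ]
 [ 0.68630538 -0.43979384 -0.57928086]
 [-0.47749524  0.32832872 -0.81498377]] [-278.06311908 -348.41716053 1004.93531296]
```

View pics/top0.png

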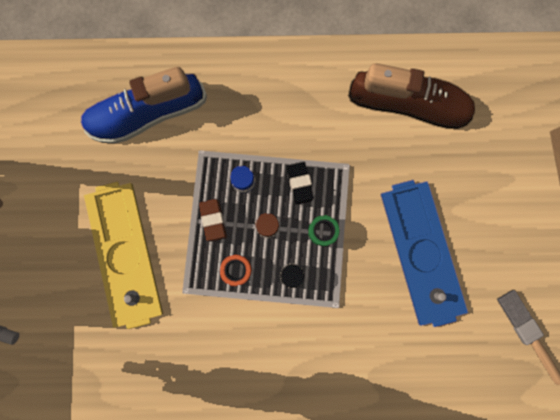

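View pics/scene0.png

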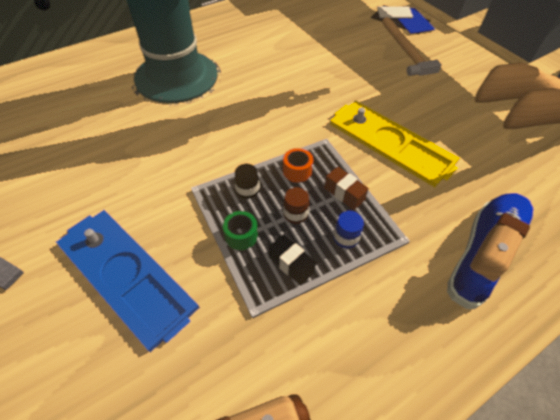

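```bash
cat > h.py <<'E'
import numpy as np, cv2
from station import env, optics
from scipy.spatial.transform import Rotation as Ro
def ray(c,uv,z):
    uv=np.atleast_2d(np.float64(uv)); R,t=np.array(c["R"]),np.array(c["t"])
    d=np.c_[(uv[:,0]-c["cx"])/c["fx"],(uv[:,1]-c["cy"])/c["fy"],np.ones(len(uv))]@R
    C=-R.T@t
    return C+d*((z-C[2])/d[:,2])[:,None]
def proj(c,X):
    p=np.atleast_2d(X)@np.array(c["R"]).T+np.array(c["t"])
    return np.c_[p[:,0]/p[:,2]*c["fx"]+c["cx"],p[:,1]/p[:,2]*c["fy"]+c["cy"]]
HSV=dict(blue=((105,120,40),(125,255,255)),yellow=((22,130,80),(33,255,255)),green=((45,90,25),(85,255,255)),
 orange=((3,190,150),(14,255,255)),brown=((0,100,20),(12,255,135)))
def blobs(img,col,amin=150):
    h=cv2.cvtColor(cv2.GaussianBlur(img,(3,3),0),cv2.COLOR_BGR2HSV)
    m=cv2.inRange(h,*[np.array(v) for v in HSV[col]])
    cs,_=cv2.findContours(m,cv2.RETR_EXTERNAL,cv2.CHAIN_APPROX_NONE)
    return sorted([k for k in cs if cv2.contourArea(k)>amin],key=cv2.contourArea,reverse=True)
def step(pos,yaw=None):
    """shift in tool axes (m) and turn about tool z needed to reach world pos (mm), closing axis y at yaw"""
    s=env.state(); R=Ro.from_rotvec(s["eef_rot"])
    d=R.inv().apply(np.array(pos)-s["tool_pos"])/1000
    w=None
    if yaw is not None:
        y=R.inv().apply([np.cos(yaw),np.sin(yaw),0]); w=np.arctan2(-y[0],y[1]); w=(w+np.pi/2)%np.pi-np.pi/2
    return d.round(4),w
E
python3 - <<'E'
from h import *
c=optics.camera("top")
print("C",-np.array(c["R"]).T@c["t"])
for col in HSV:
    for k in blobs(c["color"],col,60):
        r=cv2.minAreaRect(k); m=cv2.moments(k); uv=(m["m10"]/m["m00"],m["m01"]/m["m00"])
        if 60<uv[1]<330:
            print(col,np.round(uv),cv2.contourArea(k),"z14",ray(c,uv,14)[0].round(),"z50",ray(c,uv,50)[0].round(),"z66",ray(c,uv,66)[0].round(), "rect14",ray(c,cv2.boxPoints(r),14)[:,:2].round().tolist() if cv2.contourArea(k)>3000 else ray(c,cv2.boxPoints(r),45)[:,:2].round().tolist())
E
```

```text
C [460.27276276 -16.237553   929.72634721]
blue [424. 253.] 6541.5 z14 [ 473. -309.   14.] z50 [ 472. -298.   50.] z66 [ 472. -293.   66.] rect14 [[606.0, -224.0], [634.0, -323.0], [345.0, -392.0], [319.0, -296.0]]
blue [130. 113.] 2623.0 z14 [781. 300.  14.] z50 [769. 287.  50.] z66 [763. 282.  66.] rect14 [[774.0, 399.0], [879.0, 170.0], [800.0, 136.0], [697.0, 363.0]]
blue [241. 177.] 380.5 z14 [638.  64.  14.] z50 [631.  61.  50.] z66 [628.  59.  66.] rect14 [[656.0, 82.0], [655.0, 40.0], [610.0, 40.0], [610.0, 82.0]]
yellow [123. 255.] 6305.5 z14 [480. 308.  14.] z50 [480. 295.  50.] z66 [479. 290.  66.] rect14 [[616.0, 394.0], [637.0, 293.0], [349.0, 225.0], [330.0, 322.0]]
green [323. 230.] 686.0 z14 [ 524. -105.   14.] z50 [ 521. -101.   50.] z66 [ 520. -100.   66.] rect14 [[553.0, -72.0], [552.0, -132.0], [492.0, -130.0], [493.0, -70.0]]
brown [421. 100.] 3405.0 z14 [ 799. -321.   14.] z50 [ 786. -309.   50.] z66 [ 780. -303.   66.] rect14 [[799.0, -164.0], [903.0, -193.0], [830.0, -450.0], [728.0, -418.0]]
brown [267. 224.] 380.5 z14 [538.  12.  14.] z50 [535.  11.  50.] z66 [534.  10.  66.] rect14 [[559.0, 32.0], [558.0, -12.0], [514.0, -11.0], [515.0, 33.0]]
brown [235. 270.] 366.0 z14 [446.  79.  14.] z50 [446.  75.  50.] z66 [447.  74.  66.] rect14 [[468.0, 97.0], [467.0, 55.0], [424.0, 55.0], [425.0, 97.0]]
brown [215. 232.] 274.0 z14 [524. 120.  14.] z50 [521. 115.  50.] z66 [520. 112.  66.] rect14 [[531.0, 140.0], [541.0, 99.0], [511.0, 92.0], [502.0, 132.0]]
brown [209. 207.] 244.5 z14 [577. 131.  14.] z50 [572. 125.  50.] z66 [570. 123.  66.] rect14 [[583.0, 150.0], [592.0, 109.0], [564.0, 103.0], [556.0, 144.0]]
brown [139.  89.] 240.0 z14 [835. 283.  14.] z50 [820. 271.  50.] z66 [813. 266.  66.] rect14 [[839.0, 295.0], [849.0, 268.0], [803.0, 251.0], [793.0, 277.0]]
```

Run:
```python
from h import *
c=optics.camera("top")
print("posts",ray(c,[(440,296),(131,298)],42).round(),"wells",ray(c,[(425,255),(122,258)],10).round(),"blackjar",ray(c,(292,275),66).round())
print(step((446,75,190),1.81))
```

```text
posts [[ 388. -328.   42.]
 [ 395.  280.   42.]] wells [[ 470. -313.   10.]
 [ 474.  311.   10.]] blackjar [[435. -37.  66.]]
(array([-0.3701, -0.3896,  0.0491]), np.float64(-0.6850911238301887))
```

Emit:
arm_command --steps '[[[-0.037,-0.039,0],[0,0,-0.07]],[[-0.065,-0.068,0],[0,0,-0.14]],[[-0.093,-0.098,0],[0,0,-0.21]],[[-0.12,-0.127,0],[0,0,-0.28]],[[-0.148,-0.156,0],[0,0,-0.35]],[[-0.176,-0.185,0],[0,0,-0.42]],[[-0.204,-0.214,0],[0,0,-0.49]],[[-0.231,-0.244,0.01],[0,0,-0.56]],[[-0.259,-0.273,0.02],[0,0,-0.63]],[[-0.287,-0.302,0.03],[0,0,-0.685]]]' --grip 0.0854

```text
t: 1.03
tool_pos: [408.2, 191.6, 210.2]
eef_rot: [-0.38, 3.117, 0.001]
ft_force: [0.6, -0.2, -0.2]
grip_width: 1.001
grasp_force: 0.0
```

Run:
```python
from h import *
print(step((446,75,190),1.81),env.state()["tool_pos"],env.state()["q"])
```

```text
(array([-0.0086, -0.1223,  0.0202]), np.float64(0.003432236434176561)) [408.21568169 191.58737387 210.22711818] [-0.5604979   0.16672596  0.05235401  2.10334836 -0.01147481  0.87041376
  1.3119479 ]
```

Emit:
arm_command --steps '[[[-0.002,-0.03,0.005],[0,0,0]],[[-0.004,-0.06,0.01],[0,0,0]],[[-0.006,-0.09,0.015],[0,0,0]],[[-0.0086,-0.11,0.018],[0,0,0]],[[-0.0086,-0.122,0.02],[0,0,0]],[[-0.0086,-0.122,0.02],[0,0,0]],[[-0.0086,-0.122,0.02],[0,0,0]],[[-0.0086,-0.122,0.02],[0,0,0]],[[-0.0086,-0.122,0.02],[0,0,0]],[[-0.0086,-0.122,0.02],[0,0,0]]]'

```text
t: 1.87
tool_pos: [445.0, 78.1, 190.3]
eef_rot: [-0.378, 3.118, 0.001]
ft_force: [0.4, -0.2, 1.0]
grip_width: 1.002
grasp_force: 0.0
```

Run:
```python
from h import *
c=optics.camera("wrist"); cv2.imwrite("pics/w1.png",c["color"])
print(step((446,75,190),1.81),-np.array(c["R"]).T@c["t"])
for col in HSV:
    for k in blobs(c["color"],col,800):
        (x,y),r=cv2.minEnclosingCircle(k); print(col,round(x),round(y),round(r),cv2.contourArea(k),ray(c,(x,y),50)[0].round(1),ray(c,(x,y),66)[0].round(1))
```

```text
(array([-0.0002, -0.0031,  0.0003]), np.float64(0.0017759408885795747)) [373.2186999   59.54723701 324.3391458 ]
blue 214 387 29 1427.5 [630.1  57.6  50. ] [615.1  57.7  66. ]
yellow 528 237 117 19518.0 [424.3 275.9  50. ] [421.3 263.3  66. ]
green 56 230 48 5556.0 [509.6 -94.6  50. ] [501.7 -85.7  66. ]
orange 279 201 38 4191.5 [443.6  73.4  50. ] [439.5  72.6  66. ]
brown 279 203 27 2196.0 [444.8  73.8  50. ] [440.6  72.9  66. ]
brown 303 288 30 1889.5 [512.6 111.3  50. ] [504.5 108.3  66. ]
brown 181 287 31 1815.5 [535.3  11.3  50. ] [525.8  14.1  66. ]
brown 300 347 22 893.5 [569.  123.4  50. ] [557.6 119.7  66. ]
```

View pics/w1.png

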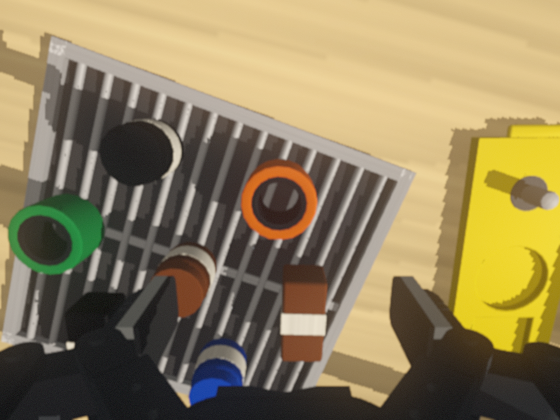

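Emit:
arm_command --steps '[[[0,-0.003,0.03],[0,0,0]],[[0,-0.003,0.06],[0,0,0]],[[0,-0.003,0.085],[0,0,0]],[[0,-0.003,0.105],[0,0,0]],[[0,-0.003,0.12],[0,0,0]],[[0,-0.003,0.135],[0,0,0]],[[0,-0.003,0.145],[0,0,0]],[[0,-0.003,0.155],[0,0,0]],[[0,-0.003,0.162],[0,0,0]],[[0,-0.003,0.162],[0,0,0]]]'

```text
t: 2.75
tool_pos: [445.3, 74.1, 27.2]
eef_rot: [0.375, -3.117, 0.0]
ft_force: [-0.4, -0.2, 1.1]
grip_width: 0.996
grasp_force: 0.0
```

Emit:
arm_command --steps '[[[0,0,0],[0,0,0]],[[0,0,0],[0,0,0]],[[0,0,0],[0,0,0]],[[0,0,0],[0,0,0]],[[0,0,0],[0,0,0]],[[0,0,0],[0,0,0]],[[0,0,0],[0,0,0]],[[0,0,0],[0,0,0]],[[0,0,0],[0,0,0]],[[0,0,0],[0,0,0]]]' --grip 0.04

```text
t: 3.58
tool_pos: [446.4, 74.2, 29.4]
eef_rot: [-0.374, 3.118, 0.001]
ft_force: [-0.9, 0.2, 6.2]
grip_width: 0.689
grasp_force: 62.9
```

Emit:
arm_command --steps '[[[0,0,-0.03],[0,0,0]],[[0,0,-0.06],[0,0,0]],[[0,0,-0.09],[0,0,0]],[[0.008,-0.02,-0.1],[0,0,0]],[[0.02,-0.05,-0.1],[0,0,0]],[[0.034,-0.085,-0.1],[0,0,0]],[[0.048,-0.12,-0.1],[0,0,0]],[[0.062,-0.155,-0.1],[0,0,0]],[[0.076,-0.19,-0.1],[0,0,0]],[[0.09,-0.225,-0.1],[0,0,0]]]'

```text
t: 4.42
tool_pos: [411.4, -167.5, 129.0]
eef_rot: [-0.375, 3.117, -0.0]
ft_force: [0.4, 0.9, -0.7]
grip_width: 0.69
grasp_force: 65.0
```

Emit:
arm_command --steps '[[[0.014,-0.035,0],[0,0,0]],[[0.028,-0.07,0],[0,0,0]],[[0.042,-0.105,0],[0,0,0]],[[0.053,-0.13,0],[0,0,0]],[[0.06,-0.146,0],[0,0,0]],[[0.063,-0.153,0],[0,0,0]],[[0.063,-0.153,0],[0,0,0]],[[0.063,-0.153,0],[0,0,0]],[[0.063,-0.153,0],[0,0,0]],[[0.063,-0.153,0],[0,0,0]]]'

```text
t: 5.25
tool_pos: [387.4, -327.7, 128.1]
eef_rot: [-0.379, 3.118, 0.001]
ft_force: [-0.0, 0.8, -0.6]
grip_width: 0.689
grasp_force: 65.0
```

Run:
```python
from h import *
c=optics.camera("wrist"); cv2.imwrite("pics/w2.png",c["color"])
print(step((387.5,-330,60),1.81),env.state()["tool_pos"],env.state()["q"][6])
a=0.24; ux=np.array([np.cos(a),np.sin(a)]); o=np.array([476,-309])
for x in(-92,-8,83): print((o+x*ux).round(1),proj(c,[*(o+x*ux),14]).round())
for col in ("blue","orange","brown"):
    for k in blobs(c["color"],col,800):
        (x,y),r=cv2.minEnclosingCircle(k); print(col,round(x),round(y),round(r),cv2.contourArea(k),ray(c,cv2.boxPoints(cv2.minAreaRect(k)),14).round(1).tolist())
```

```text
(array([ 0.0004, -0.0021,  0.0682]), np.float64(0.002358688715097479)) [ 387.36783494 -327.88873944  128.16316276] 2.6060054744549683
[ 386.6 -330.9] [[280. 212.]]
[ 468.2 -310.9] [[280. 315.]]
[ 556.6 -289.3] [[280. 408.]]
blue 277 202 92 11223.0 [[343.6, -393.7, 14.0], [315.2, -302.0, 14.0], [408.2, -267.5, 14.0], [440.6, -369.9, 14.0]]
blue 284 286 33 1511.0 [[438.5, -340.7, 14.0], [426.8, -293.1, 14.0], [453.1, -285.9, 14.0], [465.1, -334.8, 14.0]]
orange 281 324 80 2964.5 [[534.5, -369.4, 14.0], [477.1, -370.3, 14.0], [473.6, -244.4, 14.0], [532.5, -236.0, 14.0]]
brown 289 310 101 19161.5 [[498.5, -383.1, 14.0], [374.3, -355.9, 14.0], [404.7, -217.8, 14.0], [543.2, -228.0, 14.0]]
```

View pics/w2.png

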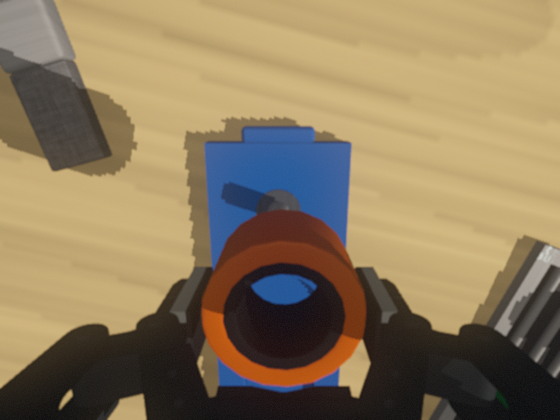

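Run:
```python
from h import *
c=optics.camera("wrist")
e=ray(c,(278,142),14)[0]; u=np.array([np.cos(.24),np.sin(.24)])
print(e,e[:2]+48*u,e[:2]+132*u,e[:2]+223*u,"axis yaw via edges",[ray(c,p,14)[0].round(1) for p in((206,143),(350,143),(210,265),(346,262))], proj(c,[*(e[:2]+48*u),42]), ray(c,(280,203),42))
print(step([*(e[:2]+48*u),60]))
```

```text
[ 339.13037637 -344.07991119   14.        ] [ 385.75459916 -332.67018512] [ 467.34698905 -312.7031645 ] [ 555.73874476 -291.0722255 ] axis yaw via edges [array([ 351.4, -391.2,   14. ]), array([ 328.1, -296.6,   14. ]), array([ 439.4, -372.1,   14. ]), array([ 412.8, -274. ,   14. ])] [[277.62671699 222.29812625]] [[ 372.97448349 -334.22290671   42.        ]]
(array([ 0.0026, -0.004 ,  0.0682]), None)
```

Emit:
arm_command --steps '[[[0.002,-0.004,0],[0,0,0]],[[0.002,-0.004,0.015],[0,0,0]],[[0.002,-0.004,0.03],[0,0,0]],[[0.002,-0.004,0.045],[0,0,0]],[[0.002,-0.004,0.058],[0,0,0]],[[0.002,-0.004,0.07],[0,0,0]],[[0.002,-0.004,0.08],[0,0,0]],[[0.002,-0.004,0.088],[0,0,0]],[[0.002,-0.004,0.0935],[0,0,0]],[[0.002,-0.004,0.0945],[0,0,0]]]'

```text
t: 6.18
tool_pos: [385.6, -333.7, 33.4]
eef_rot: [0.375, -3.119, -0.001]
ft_force: [-2.5, 1.8, 9.0]
grip_width: 0.692
grasp_force: 65.8
```

Emit:
arm_command --steps '[[[0,0,0],[0,0,0]],[[0,0,0],[0,0,0]],[[0,0,0],[0,0,0]],[[0,0,0],[0,0,0]],[[0,0,-0.005],[0,0,0]],[[0,0,-0.02],[0,0,0]],[[0,0,-0.05],[0,0,0]],[[0,0,-0.085],[0,0,0]],[[0,0,-0.12],[0,0,0]],[[0,0,-0.13],[0,0,0]]]' --grip 0.0854

```text
t: 7.02
tool_pos: [387.8, -335.7, 168.8]
eef_rot: [-0.373, 3.113, -0.008]
ft_force: [0.7, 0.2, 0.1]
grip_width: 0.998
grasp_force: 0.0
```

Run:
```python
from h import *
c=optics.camera("wrist"); cv2.imwrite("pics/w3.png",c["color"])
for col in ("orange",):
    for k in blobs(c["color"],col,500):
        (x,y),r=cv2.minEnclosingCircle(k); print(col,round(x),round(y),round(r),ray(c,(x,y),54)[0])
print(step((628,59,170)))
```

```text
orange 287 207 40 [ 383.09342277 -335.10906239   54.        ]
(array([-0.3265,  0.3266, -0.0012]), None)
```

View pics/w3.png

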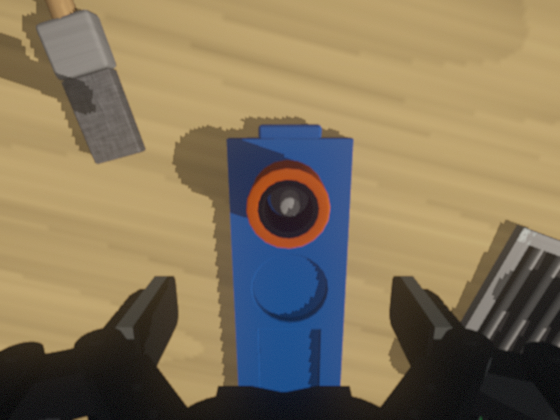

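Emit:
arm_command --steps '[[[-0.02,0.02,0],[0,0,0]],[[-0.045,0.045,0],[0,0,0]],[[-0.073,0.073,0],[0,0,0]],[[-0.101,0.101,0],[0,0,0]],[[-0.129,0.129,0],[0,0,0]],[[-0.157,0.157,0],[0,0,0]],[[-0.185,0.185,0],[0,0,0]],[[-0.213,0.213,0],[0,0,0]],[[-0.241,0.241,0],[0,0,0]],[[-0.269,0.269,0],[0,0,0]]]'

```text
t: 7.9
tool_pos: [583.6, -6.8, 163.0]
eef_rot: [0.375, -3.118, -0.0]
ft_force: [0.8, -1.1, -0.6]
grip_width: 0.996
grasp_force: 0.0
```

Emit:
arm_command --steps '[[[-0.028,0.028,0],[0,0,0]],[[-0.046,0.046,0],[0,0,0]],[[-0.055,0.055,0],[0,0,0]],[[-0.0575,0.0575,0],[0,0,0]],[[-0.0575,0.0575,0],[0,0,0]],[[-0.0575,0.0575,0],[0,0,0]],[[-0.0575,0.0575,0],[0,0,0]],[[-0.0575,0.0575,0],[0,0,0]],[[-0.0575,0.0575,0],[0,0,0]],[[-0.0575,0.0575,0],[0,0,0]]]'

```text
t: 8.73
tool_pos: [625.5, 59.9, 163.9]
eef_rot: [-0.373, 3.119, -0.0]
ft_force: [-0.7, 0.7, -0.0]
grip_width: 1.0
grasp_force: 0.0
```

Run:
```python
from h import *
c=optics.camera("wrist"); cv2.imwrite("pics/w4.png",c["color"])
for col in ("blue","brown"):
    for k in blobs(c["color"],col,500):
        (x,y),r=cv2.minEnclosingCircle(k); print(col,round(x),round(y),round(r),ray(c,(x,y),66)[0],ray(c,(x,y),50)[0])
print(env.state()["tool_pos"],env.state()["eef_rot"],step((628,59,40),1.81),proj(c,[628,59,66]))
```

```text
blue 282 219 35 [624.86698756  58.0420464   66.        ] [629.77735496  59.1787478   50.        ]
brown 240 59 42 [533.633352    10.20412808  66.        ] [532.2505829    8.04105361  50.        ]
brown 401 79 37 [521.77077618 107.26090115  66.        ] [519.56974737 111.792633    50.        ]
[625.55134387  60.13220858 163.83697817] [-3.73330778e-01  3.11914995e+00 -1.55362349e-05] (array([-0.0021, -0.0017,  0.1238]), np.float64(-0.0009572162331226153)) [[282.19813229 223.8759245 ]]
```

View pics/w4.png

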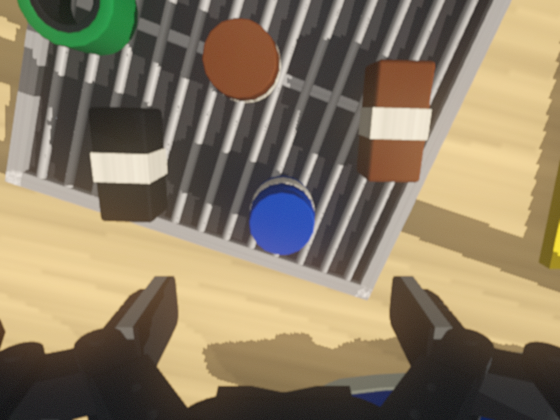

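Emit:
arm_command --steps '[[[-0.001,-0.002,0.02],[0,0,0]],[[-0.001,-0.002,0.04],[0,0,0]],[[-0.001,-0.002,0.06],[0,0,0]],[[-0.001,-0.002,0.078],[0,0,0]],[[-0.001,-0.002,0.092],[0,0,0]],[[-0.001,-0.002,0.104],[0,0,0]],[[-0.001,-0.002,0.113],[0,0,0]],[[-0.001,-0.002,0.12],[0,0,0]],[[-0.001,-0.002,0.124],[0,0,0]],[[-0.001,-0.002,0.124],[0,0,0]]]'

```text
t: 9.62
tool_pos: [626.9, 59.0, 39.1]
eef_rot: [0.375, -3.118, 0.0]
ft_force: [-0.5, 0.7, 0.2]
grip_width: 0.998
grasp_force: 0.0
```

Emit:
arm_command --steps '[[[0,0,0],[0,0,0]],[[0,0,0],[0,0,0]],[[0,0,0],[0,0,0]],[[0,0,0],[0,0,0]],[[0,0,0],[0,0,0]],[[0,0,0],[0,0,0]],[[0,0,0],[0,0,0]],[[0,0,0],[0,0,0]],[[0,0,0],[0,0,0]],[[0,0,0],[0,0,0]]]' --grip 0.03

```text
t: 10.45
tool_pos: [628.0, 59.1, 40.7]
eef_rot: [-0.374, 3.117, 0.0]
ft_force: [0.1, -0.1, 5.3]
grip_width: 0.546
grasp_force: 61.6
```

Emit:
arm_command --steps '[[[0,0,-0.02],[0,0,0]],[[0,0,-0.05],[0,0,0]],[[0,0,-0.08],[0,0,0]],[[0.009,-0.012,-0.09],[0,0,0]],[[0.024,-0.032,-0.09],[0,0,0]],[[0.042,-0.056,-0.09],[0,0,0]],[[0.06,-0.08,-0.09],[0,0,0]],[[0.078,-0.104,-0.09],[0,0,0]],[[0.096,-0.128,-0.09],[0,0,0]],[[0.114,-0.152,-0.09],[0,0,0]]]'

```text
t: 11.28
tool_pos: [550.4, -117.4, 128.9]
eef_rot: [0.374, -3.118, -0.0]
ft_force: [0.6, 0.1, -1.4]
grip_width: 0.548
grasp_force: 61.8
```

Emit:
arm_command --steps '[[[0.018,-0.024,0],[0,0,0]],[[0.036,-0.048,0],[0,0,0]],[[0.056,-0.074,0],[0,0,0]],[[0.076,-0.1,0],[0,0,0]],[[0.096,-0.126,0],[0,0,0]],[[0.112,-0.148,0],[0,0,0]],[[0.123,-0.162,0],[0,0,0]],[[0.129,-0.17,0],[0,0,0]],[[0.1296,-0.1712,0],[0,0,0]],[[0.1296,-0.1712,0],[0,0,0]]]'

```text
t: 12.12
tool_pos: [466.6, -312.4, 129.2]
eef_rot: [0.374, -3.119, -0.001]
ft_force: [0.8, 0.3, -1.7]
grip_width: 0.549
grasp_force: 61.8
```

Run:
```python
from h import *
c=optics.camera("wrist"); cv2.imwrite("pics/w5.png",c["color"])
print(env.state()["tool_pos"],step((467.3,-312.3,36.7),1.81), proj(c,[467.3,-312.3,14]))
```

```text
[ 467.26596028 -311.3683336   129.24433304] (array([ 0.0002, -0.001 ,  0.0925]), np.float64(0.0010493311340196154)) [[283.88148457 214.49213403]]
```

View pics/w5.png

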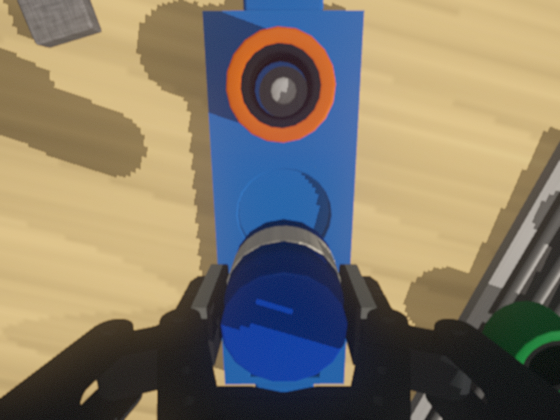

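Emit:
arm_command --steps '[[[0,-0.001,0.012],[0,0,0]],[[0,-0.001,0.03],[0,0,0]],[[0,-0.001,0.045],[0,0,0]],[[0,-0.001,0.058],[0,0,0]],[[0,-0.001,0.068],[0,0,0]],[[0,-0.001,0.077],[0,0,0]],[[0,-0.001,0.084],[0,0,0]],[[0,-0.001,0.089],[0,0,0]],[[0,-0.001,0.0925],[0,0,0]],[[0,-0.001,0.0925],[0,0,0]]]'

```text
t: 13.0
tool_pos: [467.4, -313.8, 37.1]
eef_rot: [-0.375, 3.119, -0.0]
ft_force: [0.9, -0.4, -0.6]
grip_width: 0.547
grasp_force: 62.0
```

Emit:
arm_command --steps '[[[0,0,0.0005],[0,0,0]],[[0,0,0.0005],[0,0,0]],[[0,0,0],[0,0,0]],[[0,0,0],[0,0,0]],[[0,0,0],[0,0,0]],[[0,0,-0.015],[0,0,0]],[[0,0,-0.045],[0,0,0]],[[0,0,-0.08],[0,0,0]],[[0,0,-0.11],[0,0,0]],[[0,0,-0.13],[0,0,0]]]' --grip 0.0854

```text
t: 13.83
tool_pos: [468.1, -314.3, 170.4]
eef_rot: [-0.374, 3.116, -0.003]
ft_force: [0.8, -0.1, -0.1]
grip_width: 1.002
grasp_force: 0.0
```

Run:
```python
from h import *
c=optics.camera("wrist"); cv2.imwrite("pics/w6.png",c["color"])
for k in blobs(c["color"],"blue",500): (x,y),r=cv2.minEnclosingCircle(k); print(round(x),round(y),round(r),ray(c,(x,y),62)[0])
print(step((521,-101,150)), proj(c,[467.3,-312.3,62]))
```

```text
285 182 176 [ 444.52425871 -320.09291829   62.        ]
(array([-0.1003,  0.1964,  0.023 ]), None) [[287.72722194 215.3877123 ]]
```

View pics/w6.png

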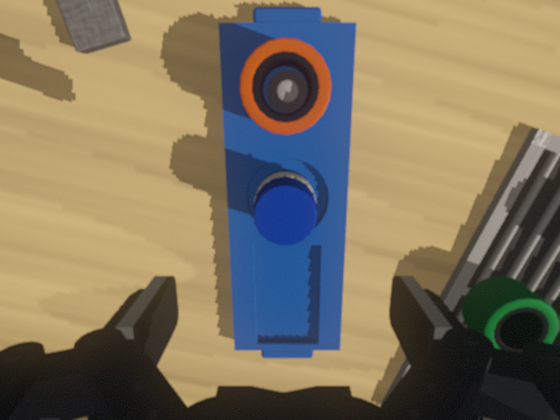

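Emit:
arm_command --steps '[[[-0.01,0.02,0],[0,0,0]],[[-0.025,0.05,0],[0,0,0]],[[-0.042,0.082,0],[0,0,0]],[[-0.059,0.115,0],[0,0,0]],[[-0.075,0.147,0.005],[0,0,0]],[[-0.088,0.172,0.012],[0,0,0]],[[-0.097,0.19,0.018],[0,0,0]],[[-0.1,0.196,0.02],[0,0,0]],[[-0.1,0.196,0.02],[0,0,0]],[[-0.1,0.196,0.02],[0,0,0]]]'

```text
t: 14.72
tool_pos: [517.8, -100.5, 147.2]
eef_rot: [0.374, -3.119, 0.001]
ft_force: [0.8, 0.1, -0.1]
grip_width: 0.999
grasp_force: 0.0
```

Run:
```python
from h import *
c=optics.camera("wrist")
for k in blobs(c["color"],"green",500):
    (x,y),r=cv2.minEnclosingCircle(k); print(round(x),round(y),round(r),ray(c,(x,y),50)[0],ray(c,(x,y),35)[0])
print(env.state()["tool_pos"],step((521,-101,28),1.81), proj(c,[521,-101,50]))
```

```text
280 219 47 [ 516.9883246  -104.08518038   50.        ] [ 521.59310462 -103.13200135   35.        ]
[ 517.76120416 -101.32097134  147.35765446] (array([-0.0032, -0.0003,  0.1194]), np.float64(-0.0020946961808883113)) [[282.55949927 225.45669769]]
```

Emit:
arm_command --steps '[[[-0.002,-0.0015,0.02],[0,0,0]],[[-0.002,-0.0015,0.04],[0,0,0]],[[-0.002,-0.0015,0.058],[0,0,0]],[[-0.002,-0.0015,0.074],[0,0,0]],[[-0.002,-0.0015,0.088],[0,0,0]],[[-0.002,-0.0015,0.1],[0,0,0]],[[-0.002,-0.0015,0.11],[0,0,0]],[[-0.002,-0.0015,0.116],[0,0,0]],[[-0.002,-0.0015,0.119],[0,0,0]],[[-0.002,-0.0015,0.119],[0,0,0]]]'

```text
t: 15.6
tool_pos: [520.1, -100.8, 27.8]
eef_rot: [0.374, -3.119, 0.0]
ft_force: [-0.3, 0.4, -0.0]
grip_width: 1.0
grasp_force: 0.0
```

Emit:
arm_command --steps '[[[0,0,0],[0,0,0]],[[0,0,0],[0,0,0]],[[0,0,0],[0,0,0]],[[0,0,0],[0,0,0]],[[0,0,0],[0,0,0]],[[0,0,0],[0,0,0]],[[0,0,0],[0,0,0]],[[0,0,0],[0,0,0]],[[0,0,0],[0,0,0]],[[0,0,0],[0,0,0]]]' --grip 0.04

```text
t: 16.43
tool_pos: [521.2, -100.6, 29.2]
eef_rot: [-0.374, 3.117, -0.001]
ft_force: [-0.1, -0.7, 6.1]
grip_width: 0.674
grasp_force: 64.6
```

Emit:
arm_command --steps '[[[0,0,-0.03],[0,0,0]],[[0,0,-0.06],[0,0,0]],[[0,0,-0.09],[0,0,0]],[[0.001,0.02,-0.1],[0,0,0]],[[0.004,0.052,-0.1],[0,0,0]],[[0.007,0.088,-0.1],[0,0,0]],[[0.01,0.125,-0.1],[0,0,0]],[[0.013,0.162,-0.1],[0,0,0]],[[0.016,0.199,-0.1],[0,0,0]],[[0.019,0.236,-0.1],[0,0,0]]]'

```text
t: 17.27
tool_pos: [444.9, 125.8, 128.4]
eef_rot: [-0.375, 3.119, 0.0]
ft_force: [0.3, -0.5, -0.7]
grip_width: 0.674
grasp_force: 64.6
```

Emit:
arm_command --steps '[[[0.003,0.037,0],[0,0,0]],[[0.006,0.074,0],[0,0,0]],[[0.009,0.108,0],[0,0,0]],[[0.011,0.136,0],[0,0,0]],[[0.013,0.155,0],[0,0,0]],[[0.013,0.166,0],[0,0,0]],[[0.013,0.168,0],[0,0,0]],[[0.013,0.168,0],[0,0,0]],[[0.013,0.168,0],[0,0,0]],[[0.013,0.168,0],[0,0,0]]]'

```text
t: 18.1
tool_pos: [394.2, 282.7, 128.1]
eef_rot: [0.371, -3.12, 0.001]
ft_force: [-0.1, -0.2, -0.8]
grip_width: 0.671
grasp_force: 64.6
```

Run:
```python
from h import *
c=optics.camera("wrist"); cv2.imwrite("pics/w7.png",c["color"])
print(env.state()["tool_pos"],step((394,284,33.4),1.81), proj(c,[394,284,14]),env.state()["q"][6])
```

```text
[394.15443672 282.92262678 128.12502791] (array([-0.0001,  0.0011,  0.0947]), np.float64(-0.002649653070424751)) [[286.07726196 214.13871403]] 1.1414312089855407
```

View pics/w7.png

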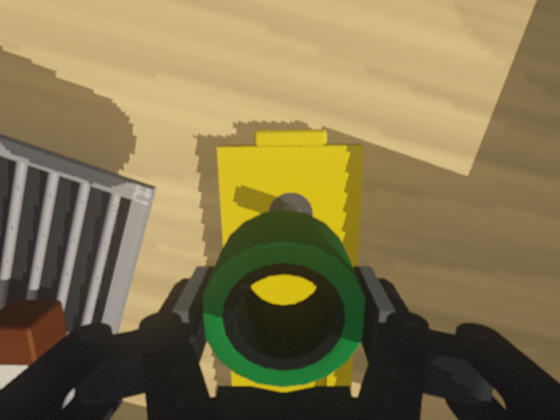

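Run:
```python
from h import *
c=optics.camera("wrist")
a,b=ray(c,[(218,147),(362,145)],14)[:,:2]; e=(a+b)/2; v=a-b; print("width",np.linalg.norm(v),"yaw",np.arctan2(v[1],v[0]))
for y in(.23,.24,.26):
    u=np.array([np.cos(y),np.sin(y)]); print([(e+k*u).round(1) for k in(48,132,223)])
u=np.array([np.cos(.24),np.sin(.24)])
print(step([*(e+48*u),33.4]),proj(c,[*(e+48*u),14]))
```

```text
width 97.6946011098423 yaw -1.3202836592129037
[array([393.2, 286.2]), array([475. , 305.4]), array([563.6, 326.1])]
[array([393.1, 286.7]), array([474.7, 306.7]), array([563.1, 328.3])]
[array([392.9, 287.6]), array([474.1, 309.2]), array([562. , 332.6])]
(array([0.0001, 0.0038, 0.0947]), None) [[289.81189247 213.80352012]]
```

Emit:
arm_command --steps '[[[0,0.0035,0],[0,0,0]],[[0,0.0035,0.015],[0,0,0]],[[0,0.0035,0.03],[0,0,0]],[[0,0.0035,0.045],[0,0,0]],[[0,0.0035,0.058],[0,0,0]],[[0,0.0035,0.07],[0,0,0]],[[0,0.0035,0.08],[0,0,0]],[[0,0.0035,0.088],[0,0,0]],[[0,0.0035,0.0935],[0,0,0]],[[0,0.0035,0.0945],[0,0,0]]]'

```text
t: 19.03
tool_pos: [392.6, 287.7, 33.2]
eef_rot: [0.374, -3.119, 0.001]
ft_force: [-1.5, -1.0, 4.8]
grip_width: 0.669
grasp_force: 65.1
```

Emit:
arm_command --steps '[[[0,0,0],[0,0,0]],[[0,0,0],[0,0,0]],[[0,0,0],[0,0,0]],[[0,0,0],[0,0,0]],[[0,0,-0.005],[0,0,0]],[[0,0,-0.02],[0,0,0]],[[0,0,-0.05],[0,0,0]],[[0,0,-0.085],[0,0,0]],[[0,0,-0.12],[0,0,0]],[[0,0,-0.13],[0,0,0]]]' --grip 0.0854

```text
t: 19.87
tool_pos: [394.8, 289.5, 168.9]
eef_rot: [-0.374, 3.112, 0.008]
ft_force: [0.5, 0.9, -0.0]
grip_width: 0.998
grasp_force: 0.0
```

Run:
```python
from h import *
c=optics.camera("wrist"); cv2.imwrite("pics/w8.png",c["color"])
for k in blobs(c["color"],"green",500):
    (x,y),r=cv2.minEnclosingCircle(k); print(round(x),round(y),round(r),ray(c,(x,y),54)[0])
print(env.state()["tool_pos"],step((534,10.5,165),1.81))
```

```text
281 204 41 [389.2092055  286.41719168  54.        ]
[394.93629927 289.69217302 168.87454876] (array([-0.069 , -0.3042,  0.0031]), np.float64(-0.00021637910381455683))
```

View pics/w8.png

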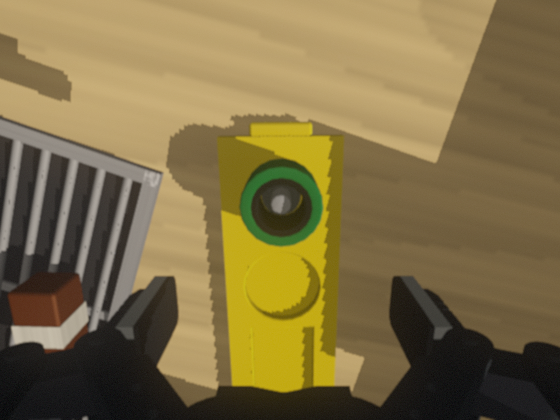

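Emit:
arm_command --steps '[[[-0.005,-0.02,0],[0,0,0]],[[-0.013,-0.055,0],[0,0,0]],[[-0.021,-0.093,0],[0,0,0]],[[-0.03,-0.132,0],[0,0,0]],[[-0.039,-0.171,0],[0,0,0]],[[-0.048,-0.21,0],[0,0,0]],[[-0.057,-0.249,0],[0,0,0]],[[-0.064,-0.28,0],[0,0,0]],[[-0.068,-0.298,0],[0,0,0]],[[-0.069,-0.304,0],[0,0,0]]]'

```text
t: 20.75
tool_pos: [532.4, 4.7, 163.1]
eef_rot: [0.366, -3.12, 0.003]
ft_force: [0.3, -0.2, 0.0]
grip_width: 1.003
grasp_force: 0.0
```

Run:
```python
from h import *
c=optics.camera("wrist")
for k in blobs(c["color"],"brown",500):
    (x,y),r=cv2.minEnclosingCircle(k); print(round(x),round(y),round(r),ray(c,(x,y),66)[0],ray(c,(x,y),50)[0])
print(env.state()["tool_pos"],step((533,10.5,40),1.81), proj(c,[534,10.5,66]))
```

```text
291 220 35 [530.44100709   8.7163876   66.        ] [535.27937285  10.22213733  50.        ]
428 222 36 [510.60275376  98.59260442  66.        ] [514.06840079 106.31738782  50.        ]
[532.0828603    5.66585442 163.08161415] (array([-0.0021,  0.0046,  0.1231]), np.float64(-0.004708677051464605)) [[292.33507816 225.29164929]]
```

Emit:
arm_command --steps '[[[-0.001,0.003,0.02],[0,0,0]],[[-0.001,0.003,0.04],[0,0,0]],[[-0.001,0.003,0.06],[0,0,0]],[[-0.001,0.003,0.078],[0,0,0]],[[-0.001,0.003,0.092],[0,0,0]],[[-0.001,0.003,0.104],[0,0,0]],[[-0.001,0.003,0.113],[0,0,0]],[[-0.001,0.003,0.12],[0,0,0]],[[-0.001,0.003,0.123],[0,0,0]],[[-0.001,0.003,0.123],[0,0,0]]]'

```text
t: 21.63
tool_pos: [531.7, 12.3, 40.2]
eef_rot: [0.375, -3.118, -0.0]
ft_force: [-0.5, 0.5, -1.0]
grip_width: 0.997
grasp_force: 0.0
```

Emit:
arm_command --steps '[[[0,0,0],[0,0,0]],[[0,0,0],[0,0,0]],[[0,0,0],[0,0,0]],[[0,0,0],[0,0,0]],[[0,0,0],[0,0,0]],[[0,0,0],[0,0,0]],[[0,0,0],[0,0,0]],[[0,0,0],[0,0,0]],[[0,0,0],[0,0,0]],[[0,0,0],[0,0,0]]]' --grip 0.03

```text
t: 22.47
tool_pos: [532.7, 11.9, 41.6]
eef_rot: [-0.374, 3.117, -0.0]
ft_force: [-1.1, 0.5, 5.9]
grip_width: 0.543
grasp_force: 61.4
```

Emit:
arm_command --steps '[[[0,0,-0.02],[0,0,0]],[[0,0,-0.05],[0,0,0]],[[0,0,-0.08],[0,0,0]],[[-0.001,0.012,-0.09],[0,0,0]],[[-0.002,0.034,-0.09],[0,0,0]],[[-0.003,0.06,-0.09],[0,0,0]],[[-0.004,0.088,-0.09],[0,0,0]],[[-0.005,0.116,-0.09],[0,0,0]],[[-0.0065,0.144,-0.09],[0,0,0]],[[-0.008,0.172,-0.09],[0,0,0]]]'

```text
t: 23.3
tool_pos: [498.3, 182.1, 130.7]
eef_rot: [0.374, -3.119, -0.0]
ft_force: [0.3, 0.4, -0.9]
grip_width: 0.545
grasp_force: 61.9
```

Emit:
arm_command --steps '[[[-0.001,0.028,0],[0,0,0]],[[-0.002,0.056,0],[0,0,0]],[[-0.004,0.082,0],[0,0,0]],[[-0.005,0.104,0],[0,0,0]],[[-0.0057,0.12,0],[0,0,0]],[[-0.0057,0.127,0],[0,0,0]],[[-0.0057,0.129,0],[0,0,0]],[[-0.0057,0.129,0],[0,0,0]],[[-0.0057,0.129,0],[0,0,0]],[[-0.0057,0.129,0],[0,0,0]]]'

```text
t: 24.13
tool_pos: [474.5, 306.0, 130.6]
eef_rot: [0.371, -3.12, 0.001]
ft_force: [0.0, 0.5, -0.6]
grip_width: 0.545
grasp_force: 61.9
```

Run:
```python
from h import *
c=optics.camera("wrist"); cv2.imwrite("pics/w9.png",c["color"])
print(env.state()["tool_pos"],step((474.7,307,37.6),1.81), proj(c,[474.7,307,14]))
```

```text
[474.47585914 306.17698791 130.65104653] (array([-0.0004,  0.0008,  0.0931]), np.float64(-0.00225719788977341)) [[285.56216104 213.48525071]]
```

View pics/w9.png

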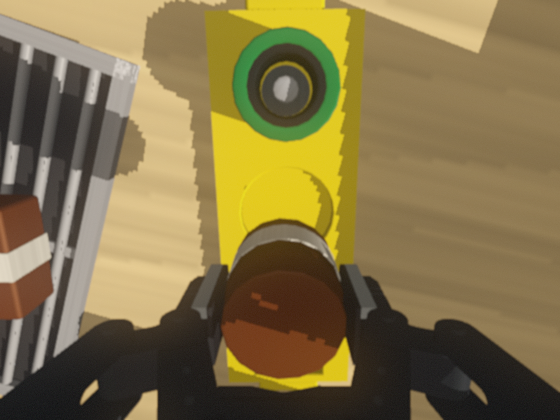

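Emit:
arm_command --steps '[[[0,0.001,0.012],[0,0,0]],[[0,0.001,0.03],[0,0,0]],[[0,0.001,0.045],[0,0,0]],[[0,0.001,0.058],[0,0,0]],[[0,0.001,0.068],[0,0,0]],[[0,0.001,0.077],[0,0,0]],[[0,0.001,0.084],[0,0,0]],[[0,0.001,0.089],[0,0,0]],[[0,0.001,0.093],[0,0,0]],[[0,0.001,0.0935],[0,0,0]]]'

```text
t: 25.02
tool_pos: [474.0, 308.7, 37.6]
eef_rot: [-0.375, 3.119, 0.0]
ft_force: [-1.8, -0.8, 6.4]
grip_width: 0.548
grasp_force: 62.0
```

Emit:
arm_command --steps '[[[0,0,0],[0,0,0]],[[0,0,0],[0,0,0]],[[0,0,0],[0,0,0]],[[0,0,0],[0,0,0]],[[0,0,0],[0,0,0]],[[0,0,-0.015],[0,0,0]],[[0,0,-0.045],[0,0,0]],[[0,0,-0.08],[0,0,0]],[[0,0,-0.11],[0,0,0]],[[0,0,-0.13],[0,0,0]]]' --grip 0.0854

```text
t: 25.85
tool_pos: [474.8, 309.2, 170.3]
eef_rot: [-0.374, 3.116, 0.003]
ft_force: [1.5, 0.1, 0.3]
grip_width: 0.996
grasp_force: 0.0
```

Run:
```python
from h import *
c=optics.camera("wrist"); cv2.imwrite("pics/w10.png",c["color"])
for k in blobs(c["color"],"brown",400):
    (x,y),r=cv2.minEnclosingCircle(k); print(round(x),round(y),round(r),ray(c,(x,y),62)[0],ray(c,(x,y),50)[0])
print(env.state()["tool_pos"],step((546,120,155),1.78))
```

```text
31 206 38 [509.3304828  136.98917764  62.        ] [514.62404289 129.37807973  50.        ]
38 264 41 [552.37019216 144.06060262  62.        ] [559.79674638 136.79995568  50.        ]
[476.32669567 310.38897504 173.48834338] (array([-0.0225, -0.2015,  0.0179]), np.float64(0.029717461762723607))
```

Emit:
arm_command --steps '[[[-0.002,-0.02,0],[0,0,0]],[[-0.006,-0.05,0],[0,0,0]],[[-0.01,-0.085,0],[0,0,0]],[[-0.014,-0.12,0],[0,0,0]],[[-0.017,-0.15,0.005],[0,0,0]],[[-0.02,-0.178,0.01],[0,0,0]],[[-0.022,-0.195,0.015],[0,0,0]],[[-0.0225,-0.2,0.018],[0,0,0]],[[-0.0225,-0.2,0.018],[0,0,0]],[[-0.0225,-0.2,0.018],[0,0,0]]]'

```text
t: 26.73
tool_pos: [542.5, 120.8, 148.9]
eef_rot: [0.376, -3.118, -0.001]
ft_force: [0.3, 0.9, 0.9]
grip_width: 1.0
grasp_force: 0.0
```

Run:
```python
from h import *
c=optics.camera("wrist"); cv2.imwrite("pics/w11.png",c["color"])
s=env.state(); print(s["tool_pos"],step((546,120,30),1.81))
for k in blobs(c["color"],"brown",400):
    x,y,w,h=cv2.boundingRect(k); print((x,y,w,h),ray(c,cv2.boxPoints(cv2.minAreaRect(k)),50)[:,:2].round(1).tolist())
t=optics.camera("top"); cv2.imwrite("pics/top2.png",cv2.resize(t["color"][140:340,60:480],None,fx=1.9,fy=1.9))
```

```text
[542.4939679  121.5384234  149.11735934] (array([-0.003 , -0.0025,  0.1191]), np.float64(0.002090541203322971))
(255, 159, 58, 51) [[538.9, 99.0], [506.4, 92.9], [498.7, 129.2], [531.0, 136.8]]
(254, 240, 50, 39) [[587.8, 109.4], [560.9, 104.7], [554.5, 138.4], [581.3, 144.1]]
```

View pics/w11.png

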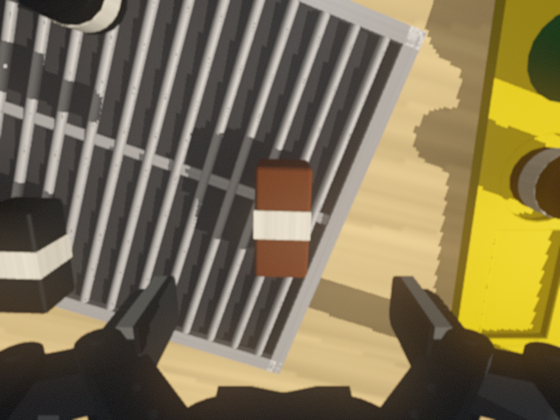

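View pics/top2.png

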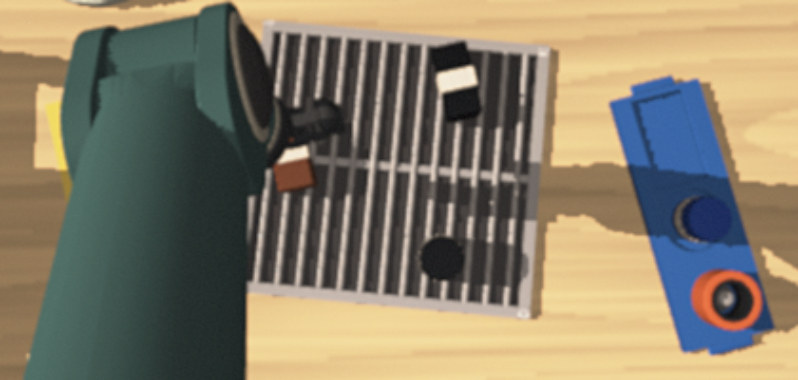

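Emit:
arm_command --steps '[[[-0.002,-0.003,0.02],[0,0,0]],[[-0.002,-0.003,0.04],[0,0,0]],[[-0.002,-0.003,0.058],[0,0,0]],[[-0.002,-0.003,0.074],[0,0,0]],[[-0.002,-0.003,0.088],[0,0,0]],[[-0.002,-0.003,0.1],[0,0,0]],[[-0.002,-0.003,0.11],[0,0,0]],[[-0.002,-0.003,0.116],[0,0,0]],[[-0.002,-0.003,0.119],[0,0,0]],[[-0.002,-0.003,0.119],[0,0,0]]]'

```text
t: 27.67
tool_pos: [545.5, 117.4, 29.8]
eef_rot: [0.375, -3.119, 0.0]
ft_force: [-1.1, -0.2, 0.8]
grip_width: 1.003
grasp_force: 0.0
```

Emit:
arm_command --steps '[[[0,0,0],[0,0,0]],[[0,0,0],[0,0,0]],[[0,0,0],[0,0,0]],[[0,0,0],[0,0,0]],[[0,0,0],[0,0,0]],[[0,0,0],[0,0,0]],[[0,0,0],[0,0,0]],[[0,0,0],[0,0,0]],[[0,0,0],[0,0,0]],[[0,0,0],[0,0,0]]]' --grip 0.02

```text
t: 28.5
tool_pos: [546.2, 117.4, 30.9]
eef_rot: [-0.375, 3.118, 0.001]
ft_force: [-0.8, 0.7, 6.6]
grip_width: 0.434
grasp_force: 61.7
```

Emit:
arm_command --steps '[[[0,0,-0.025],[0,0,0]],[[0,0,-0.055],[0,0,0]],[[0,0,-0.08],[0,0,0]],[[-0.008,0.025,-0.085],[0,0,0]],[[-0.019,0.058,-0.085],[0,0,0]],[[-0.031,0.094,-0.085],[0,0,0]],[[-0.043,0.13,-0.085],[0,0,0]],[[-0.054,0.163,-0.085],[0,0,0]],[[-0.062,0.188,-0.085],[0,0,0]],[[-0.0666,0.2013,-0.085],[0,0,0]]]'

```text
t: 29.33
tool_pos: [561.1, 333.3, 114.5]
eef_rot: [0.382, -3.117, -0.003]
ft_force: [-0.4, 0.6, -2.1]
grip_width: 0.433
grasp_force: 61.0
```

Emit:
arm_command --steps '[[[0,0,0],[0,0,0]],[[0,0,0],[0,0,0]],[[0,0,0],[0,0,0]],[[0,0,0],[0,0,0]],[[0,0,0],[0,0,0]],[[0,0,0],[0,0,0]],[[0,0,0],[0,0,0]],[[0,0,0],[0,0,0]],[[0,0,0],[0,0,0]],[[0,0,0],[0,0,0]]]'

```text
t: 30.17
tool_pos: [562.6, 328.5, 115.2]
eef_rot: [-0.375, 3.119, 0.0]
ft_force: [-0.3, 0.3, -1.5]
grip_width: 0.431
grasp_force: 61.0
```

Run:
```python
from h import *
c=optics.camera("wrist"); cv2.imwrite("pics/w12.png",c["color"])
u=np.array([np.cos(.245),np.sin(.245)]);v=np.array([-u[1],u[0]]);o=np.array([482.5,309])
print(env.state()["tool_pos"],step((563.2,328.6,26.9),1.81),proj(c,[*(np.array([563.2,328.6])-49.5*u),14]),[proj(c,[*(np.array([563.2,328.6])-49.5*u+s*28.5*v),14]).round() for s in(1,-1)])
```

```text
[562.63291121 328.57689183 115.18042127] (array([-0.0005, -0.0001,  0.0883]), np.float64(-5.8263677311876094e-05)) [[283.76539499 146.78006942]] [array([[328., 147.]]), array([[239., 147.]])]
```

View pics/w12.png

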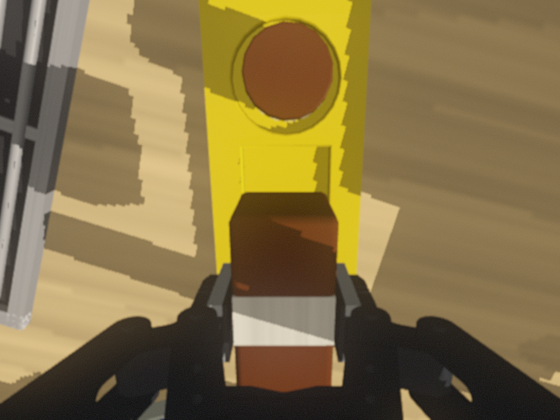

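Emit:
arm_command --steps '[[[0,0,0.014],[0,0,0]],[[0,0,0.03],[0,0,0]],[[0,0,0.044],[0,0,0]],[[0,0,0.056],[0,0,0]],[[0,0,0.066],[0,0,0]],[[0,0,0.074],[0,0,0]],[[0,0,0.08],[0,0,0]],[[0,0,0.085],[0,0,0]],[[0,0,0.088],[0,0,0]],[[0,0,0.0885],[0,0,0]]]'

```text
t: 31.05
tool_pos: [563.0, 328.7, 27.0]
eef_rot: [-0.375, 3.119, 0.001]
ft_force: [-0.7, 0.0, -1.1]
grip_width: 0.432
grasp_force: 61.0
```

Emit:
arm_command --steps '[[[0,0,0.0005],[0,0,0]],[[0,0,0.0005],[0,0,0]],[[0,0,0],[0,0,0]],[[0,0,0],[0,0,0]],[[0,0,0],[0,0,0]],[[0,0,-0.015],[0,0,0]],[[0,0,-0.045],[0,0,0]],[[0,0,-0.08],[0,0,0]],[[0,0,-0.115],[0,0,0]],[[0,0,-0.14],[0,0,0]]]' --grip 0.0854

```text
t: 31.88
tool_pos: [563.7, 329.0, 171.3]
eef_rot: [-0.374, 3.115, 0.003]
ft_force: [-0.0, 0.4, 0.8]
grip_width: 1.001
grasp_force: 0.0
```

Emit:
arm_command --steps '[[[0,0,-0.02],[0,0,0]],[[0,0,-0.02],[0,0,0]],[[0,0,-0.02],[0,0,0]],[[0,0,-0.02],[0,0,0]],[[0,0,-0.02],[0,0,0]],[[0,0,-0.02],[0,0,0]],[[0,0,-0.02],[0,0,0]],[[0,0,-0.02],[0,0,0]],[[0,0,-0.02],[0,0,0]],[[0,0,-0.02],[0,0,0]]]'

```text
t: 32.72
tool_pos: [562.6, 328.5, 186.3]
eef_rot: [0.375, -3.119, 0.0]
ft_force: [-0.7, -0.2, -0.1]
grip_width: 1.003
grasp_force: 0.0
```

Run:
```python
from h import *
HSV["brown"]=((0,100,20),(14,255,190))
def loc(p,o,y): d=np.array(p)-o; return np.round([d[0]*np.cos(y)+d[1]*np.sin(y),-d[0]*np.sin(y)+d[1]*np.cos(y)],1)
o=np.array([482.5,309])
c=optics.camera("wrist"); print(env.state()["tool_pos"])
for col in("brown","green"):
    for k in blobs(c["color"],col,400):
        (x,y),r=cv2.minEnclosingCircle(k); print(col,round(x),round(y),round(r),cv2.contourArea(k),[loc(p,o,.245) for p in ray(c,cv2.boxPoints(cv2.minAreaRect(k)),46)[:,:2]],"z62",loc(ray(c,(x,y),62)[0,:2],o,.245),"z54",loc(ray(c,(x,y),54)[0,:2],o,.245))
```

```text
[562.60643539 328.51618144 186.41336174]
brown 286 81 33 3144.0 [array([  1.3, -29.5]), array([-36.7,  -8. ]), array([-18.3,  31.5]), array([21.3, 11.4])] z62 [-7.8  1. ] z54 [-8.3  1.1]
brown 284 176 28 1460.5 [array([ 45.9, -17.1]), array([46.1, 16.2]), array([72.5, 16.6]), array([ 72.3, -17.7])] z62 [56.4 -0.5] z54 [57.9 -0.5]
brown 284 234 25 1218.5 [array([ 95.1, -18.2]), array([95.3, 16. ]), array([121. ,  16.3]), array([120.8, -18.8])] z62 [101.4  -0.9] z54 [104.2  -0.9]
```

```bash
python3 -c "
from station import env
print(env.sign_off())"
```

```text
the job is handed in; nothing more can be done
None
```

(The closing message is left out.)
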